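Draw the filter slide out of the inspection stand

ROBOT

A 6-joint arm with a two-finger parallel gripper is mounted at the origin on a cart in front of the work surface, level with it; the furniture and walls round the work are solid. World frame = base frame: x ahead of the robot, y to its left, z up, the work surface at z = 0. Lengths are in m, angles in rad, forces in N, time in s.
With the tool pointing down it reaches from about 0.25 to 0.8 m from the base axis. Payload 3.9 kg.
Tool frame: the origin (TCP) lies at the very end of the fingers, on their centre line; the grasp point (between the pads) lies 19 mm behind it; y points along the fingers, z is the direction in which the jaws open and shut, and the axes are right-handed (so a half turn about y gives the same grasp; the last joint's range is limited). The gripper opens to 85 mm and grips with 20 to 120 N. Pads are 22 mm wide; open, the fingers measure 114 mm over their backs; the gripper's body (76 mm by 85 mm) begins 54 mm behind the grasp point. The pads swing forward as they close: fully open they stand 13 mm farther back than shut.
Start: joints at [1.286, 0.26, -0.138, 1.173, 0, 1.571], TCP at [0.148, 0.504, 0.231] pointing down, gripper open.
Joint ranges: [-2.78, 2.78], [-0.83, 1.72], [-1.28, 1.37], [-1.9, 2.12], [-1.57, 1.48], [-3.14, 3.14]. Speed limits (rad/s): [2.57, 2.57, 3.14, 3.14, 3.14, 3.14].

INTERFACE

Orientations are given as a unit quaternion [w, x, y, z].
In Python, from rig import * gives the robot as it stands. The module is installed in compiled form; this text tells all that it offers. Calls block until the motion is done:
- reach(position, orientation): joint-space move of the TCP to a pose.
- move_linear(position, ori=None, speed=0.15): straight line of the TCP; ori=None keeps the orientation; speed is the mean speed in m/s.
- movej(angles): joint-space move.
- set_gripper(opening, f_grip=None): opening from 0.0 (shut) to 1.0 (fully open); f_grip is the grip in N (None keeps the last); returns when the fingers have stopped.
- hold(seconds).
- solve_ik(position, orientation): joint angles nearest the present ones, or None.
- capture(name): name is "side" or "top"; returns a dict with "img" (480x640x3 uint8, red, green, blue), "fx", "fy", "cx", "cy" (pixels), "R" (3x3) and "t" (3): a world point X has camera coordinates R X + t. Camera axes: x right, y down, z forward; pixel columns grow to the right and rows downward; lengths in m; the calibration is good to about 2 mm. A picture is of the moment at which its call begins. There is no depth.
A pose or a line that the arm cannot do raises Unreachable and nothing moves.
- job_done(): hands the job in, once; it reports no verdict.
Readings, each from a call of its own:
- read_time(): time.
- read_joints(): joint angles.
- read_joint_vel(): joint speeds.
- read_tau(): joint torques, N m.
- read_ee_pos(): TCP position.
- read_eef_rot(): TCP orientation.
- read_ft_force(): force on the tool from outside, world axes, zero at the start.
- read_torque(): the same for the moment, N m.
- read_grip_width(): opening from 0.0 (shut) to 1.0 (fully open).
Only numpy, scipy, OpenCV 4.12 (cv2) and the standard library are available. Lean on these libraries where they do the work, as an engineer would, in place of code of your own. Each camera call takes 0.05 s, during which the arm holds its last target. There are 200 camera calls.

TASK

Draw the filter slide straight out of the channel in the front of the inspection stand by its black upright fin, keeping it level all the while, and lay it down flat, fin up, in the shallow tray for cleaning, without dropping it. The lamp head overhangs the fin, so come at it at a slant from the front; do not shift the timer, jars or bottle standing round about.

Things in the scene. Friction and masses are not known exactly. Their poses are not given: they have to be found in the camera images.
- stand: White C-shaped inspection stand, fixed: base 120 mm wide, 112 deep, 72 high, rear column, lamp head. Origin on the worktop under the middle of the channel mouth; +x runs into the stand (slide is drawn toward -x), z up. Lamp head: 120 mm wide, underside 180 and top 240 mm up, front edge at x = -30 mm, over the fin: an upright gripper hits it, one leaning 28 to 45 degrees back toward -x passes.
- mouth (a point): Middle of the lower edge of the channel mouth in the stand's front, 55 mm above the worktop, axes as stand. The channel is 64 mm wide and 11 mm high (slide plate 60 x 8 mm) and level. The slide is loose in it with light friction only; when home its flange touches the stand; at the start it may stand out up to 8 mm. Drawn 84 mm from home it is clear.
- slide_grip (a point): Where to grip the filter slide: in its upright black fin, 14 mm thick (y), 46 mm long (x), 44 mm high. This point is mid-thickness, 30 mm above the slide's underside, 16 mm from the fin's front end, 30 mm in front of the flange. x runs along the slide from fin to plate, y across, z up when level.
- slide_mid (a point): Middle of the whole slide (136 mm long, 70 mm wide), 4 mm above its underside; 52 mm behind slide_grip along x and 26 mm lower, same axes. Behind the fin come an aluminium flange 6 mm thick, 70 wide, 20 high, then the framed glass plate, 84 mm long, 60 wide, 8 thick. All undersides lie in one plane. Mass 0.1 to 0.2 kg.
- enamel_tray: Shallow empty rectangular enamel tray, loose on the worktop, 205 mm (x) by 265 mm (y), rim 24 mm high; inner floor 196 x 256 mm, 2 mm above the worktop. Origin at the centre of its underside.
- countdown_timer: Small white kitchen-style timer, 66 x 66 x 19 mm, lying on the worktop; bystander. Origin at the centre of its underside.
- small_jar: Small ointment jar with screw lid, 45 mm across, 40 mm high, in the middle of the worktop; bystander. Origin at the centre of its underside.
- amber_bottle: Small amber glass bottle with black cap, 40 mm across, 86 mm high; bystander. Origin at the centre of its underside.
- lidded_jar: White lidded ointment jar, 62 mm across, 58 mm high; bystander. Origin at the centre of its underside.
- slide: The whole filter slide. Origin on its underside, mid-width, at the rear face of the flange (36 mm behind slide_grip along x, 30 mm below it); same axes as slide_grip.
Mind the look-alikes: they are no part of the job. Leave any turquoise look-alike of the slide alone.

How it is judged:
By the outcome, as a careful person would: the job done as asked, in the order asked, and still so for the second after the job is handed in, with the robot touching nothing.
It also fails if it takes over 51 s, if anything falls off the work surface, if the arm or the gripper's body presses on something with over 40 N, if the wrist force passes 120 N, or if a joint passes its speed limit or range.

## Working session

There is one attempt and no reset: what is moved stays moved. The work goes in short steps, each a Python script; the robot and the scene stay as the last script left them, time stands still between calls to the robot, and variables do not carry over. Pictures are saved under pics/ and viewed, about 8 in all and at most 12, crops included, and the job is handed in when it is done.

```bash
mkdir -p pics; python3 - <<'E'
from rig import *
import cv2,json
for n in ("side","top"):
    c=capture(n); cv2.imwrite(f"pics/{n}0.png",c["img"][:,:,::-1])
    print(n,[float(c[k]) for k in("fx","fy","cx","cy")],c["R"].round(4).tolist(),c["t"].round(4).tolist())
print(read_time(),read_eef_rot(),read_ee_pos())
E
```

```text
side [438.60494663194424, 438.60494663194424, 320.1688792904307, 239.27715514478217] [[0.8949, -0.4461, -0.0109], [-0.2497, -0.4806, -0.8406], [0.3698, 0.755, -0.5415]] [-0.4839, 0.1485, 1.2041]
top [514.1687721571275, 514.1687721571275, 314.6581603683743, 235.81150331388523] [[-0.0439, -0.999, -0.0052], [-0.9767, 0.044, -0.2102], [0.2102, -0.0042, -0.9776]] [-0.0307, 0.5177, 1.633]
0.1 [-0.69934769  0.70055209 -0.10043719  0.1002594 ] [0.14733522 0.50327216 0.23055501]
```

View pics/side0.png

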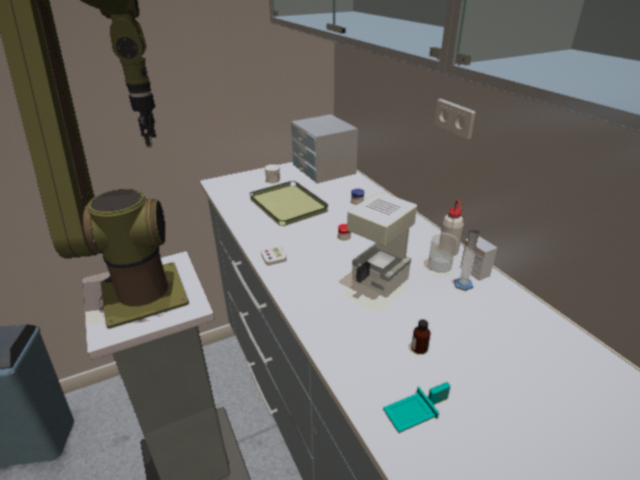

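View pics/top0.png

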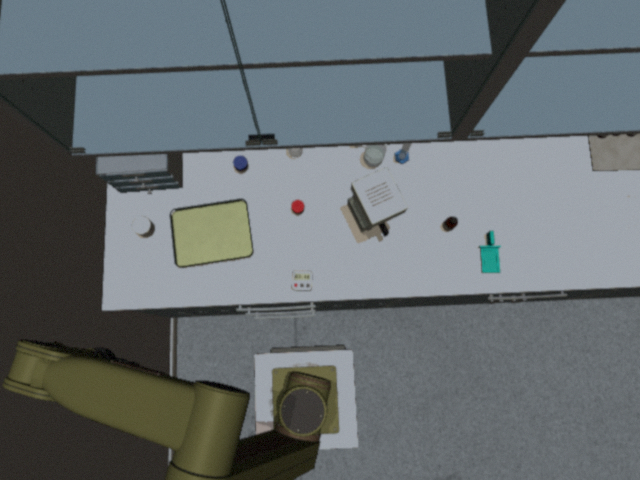

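The pictures show the stand at side (382,255) / top (378,200), with the black fin at side (362,270) / top (385,229). The tray is at top (212,233). There are two slide-like items: the one in the stand with the black fin, which is the one meant, and a turquoise look-alike at side (418,405) / top (490,255), which I'll leave alone. I'll enlarge the area to confirm.

```bash
python3 - <<'E'
import cv2,numpy as np
s=cv2.imread("pics/side0.png")[190:310,335:425]; t=cv2.imread("pics/top0.png")[160:250,330:420]
a=cv2.resize(s,None,fx=5,fy=5,interpolation=cv2.INTER_CUBIC)
cv2.imwrite("pics/c1.png",a)
b=cv2.resize(t,None,fx=6,fy=6,interpolation=cv2.INTER_CUBIC)
b=cv2.convertScaleAbs(b,alpha=1.0,beta=30)
cv2.imwrite("pics/c2.png",b)
E
```

```text
(no output)
```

View pics/c1.png

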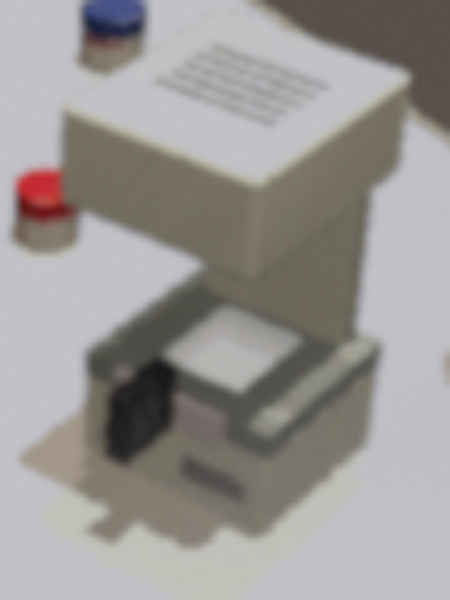

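View pics/c2.png

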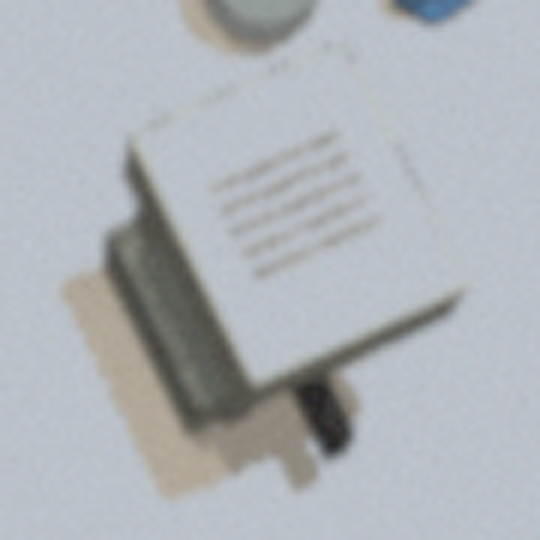

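The crops confirm it: the black fin sticks out of the channel mouth on the stand's front, under the lamp head. In the side crop the fin is at (140,410), i.e. full-frame (363,272). In the top crop its front end is at (338,445), i.e. (386,234). Next I'll fit the poses.

```bash
cat > h.py <<'E'
import numpy as np
from scipy.optimize import least_squares
from scipy.spatial.transform import Rotation as Ro
def cams():
    S=dict(f=438.605,c=(320.169,239.277),R=np.array([[0.8949,-0.4461,-0.0109],[-0.2497,-0.4806,-0.8406],[0.3698,0.755,-0.5415]]),t=np.array([-0.4839,0.1485,1.2041]))
    T=dict(f=514.169,c=(314.658,235.8115),R=np.array([[-0.0439,-0.999,-0.0052],[-0.9767,0.044,-0.2102],[0.2102,-0.0042,-0.9776]]),t=np.array([-0.0307,0.5177,1.633]))
    return S,T
S,T=cams()
def proj(C,X):
    p=C["R"]@np.asarray(X)+C["t"]; return C["f"]*p[:2]/p[2]+C["c"]
def ray(C,uv,z):
    d=C["R"].T@np.array([*((np.array(uv)-C["c"])/C["f"]),1]); o=-C["R"].T@C["t"]; return o+d*(z-o[2])/d[2]
def T2(p,l):
    c,s=np.cos(p[2]),np.sin(p[2]); return np.array([p[0]+c*l[0]-s*l[1],p[1]+s*l[0]+c*l[1],l[2]])
def fit(obs,p0):
    r=least_squares(lambda p:np.concatenate([proj(C,T2(p,l))-uv for C,l,uv in obs]),p0,loss="soft_l1"); return r.x,r.fun.reshape(-1,2)
E
python3 - <<'E'
from h import *
s=lambda u,v:(335+u/5-.4,190+v/5-.4); t=lambda u,v:(330+u/6-.4,160+v/6-.4)
obs=[(T,(-.03,.06,.24),t(256,389)),(T,(-.03,-.06,.24),t(463,290)),
(S,(-.03,.06,.24),s(65,108)),(S,(-.03,-.06,.24),s(258,187)),(S,(-.03,-.06,.18),s(258,277)),
(S,(0,-.06,0),s(258,535)),(T,(0,.06,.072),t(193,430)),(T,(.112,.06,.072),t(108,240)),(S,(0,-.06,.072),s(262,452)),(S,(0,.06,.072),s(88,355))]
p,r=fit(obs,[.6,-.1,.45]); print("stand",p.round(4),np.degrees(p[2])); print(r.round(1).tolist())
for d in (0,.004,.008):
  print(d,"side fin front top/bot",[( (proj(S,T2(p,(-.052-d,y,z)))-[335,190])*5+2).round() for y in(-.007,.007) for z in(.099,.055)],
  "top",[((proj(T,T2(p,(-.052-d,y,.099)))-[330,160])*6+2).round() for y in(-.007,.007)])
tr=[((.1025,.1325,.024),(170,209)),((.1025,-.1325,.024),(247.5,199)),((-.1025,-.1325,.024),(254,258.5)),((-.1025,.1325,.024),(177,268))]
q,r=fit([(T,a,b) for a,b in tr],[.5,.3,.1]);print("tray",q.round(4),r.round(1).tolist())
for n,uv,z in(("timer",(302,280),.019),("redjar",(297.5,206.5),.04),("ljar",(141,226),.058),("bottle",(451,222),.08),("bluejar",(241,162),.05)): print(n,ray(T,uv,z).round(3))
E
```

```text
stand [ 0.5537 -0.2661  0.4178] 23.940099668807473
[[0.2, 0.2], [1.8, -1.0], [-2.4, -0.5], [0.2, -0.8], [-1.6, 2.5], [-0.1, 1.8], [1.0, -2.8], [-0.6, -0.7], [1.0, -3.0], [-1.6, -0.4]]
0 side fin front top/bot [array([127., 404.]), array([124., 472.]), array([105., 394.]), array([102., 461.])] top [array([360., 432.]), array([337., 444.])]
0.004 side fin front top/bot [array([123., 408.]), array([119., 476.]), array([100., 397.]), array([ 98., 465.])] top [array([363., 439.]), array([340., 450.])]
0.008 side fin front top/bot [array([118., 411.]), array([115., 479.]), array([ 96., 401.]), array([ 93., 469.])] top [array([367., 445.]), array([344., 457.])]
tray [0.5468 0.2901 0.0886] [[0.2, 0.0], [0.4, -0.0], [0.4, -0.5], [-2.3, 0.5]]
timer [ 0.377 -0.006  0.019]
redjar [ 0.622 -0.001  0.04 ]
ljar [0.574 0.517 0.058]
bottle [ 0.536 -0.498  0.08 ]
bluejar [0.785 0.185 0.05 ]
```

```bash
python3 - <<'E'
from h import *
import cv2
s=lambda u,v:(335+u/5-.4,190+v/5-.4); t=lambda u,v:(330+u/6-.4,160+v/6-.4)
a,b,c,d=[ray(T,t(*q),.24) for q in((256,389),(463,290),(132,138),(340,42))]
print("lamp",a,b,c,d,"yaw front",np.degrees(np.arctan2(a[0]-b[0],-(a[1]-b[1])))*-1, "yaw left",np.degrees(np.arctan2(*(c-a)[[1,0]])),np.linalg.norm(a-b),np.linalg.norm(c-a))
e,f,g=[ray(S,s(*q),.24) for q in((65,108),(258,187),(408,75))]
print("side lamp",e,f,g,"yaw front",np.degrees(np.arctan2(-(e-f)[0],(e-f)[1])),"yaw right",np.degrees(np.arctan2(*(g-f)[[1,0]])),np.linalg.norm(e-f))
for n,C,(x0,x1,y0,y1) in(("side",S,(350,380,255,292)),("top",T,(374,394,218,240))):
    g=cv2.imread(f"pics/{n}0.png")[y0:y1,x0:x1].max(2)
    print(n,x0,y0);print("\n".join(" ".join(f"{v:3d}" for v in r) for r in g))
E
```

```text
lamp [ 0.50249095 -0.22282098  0.24      ] [ 0.54776746 -0.32766939  0.24      ] [ 0.63312974 -0.16997386  0.24      ] [ 0.67851196 -0.27676085  0.24      ] yaw front 156.6439455165487 yaw left 22.024737606607967 0.11420661792834907 0.1409230639392912
side lamp [ 0.50567851 -0.22868453  0.24      ] [ 0.54813752 -0.33615519  0.24      ] [ 0.67672567 -0.27940812  0.24      ] yaw front 21.557758035895397 yaw right 23.812288505223925 0.11555393177804021
side 350 255
199 199 199 199 199 197 192 175 147 125 107  92  82  79  77  77  78  78  77  77  78  80  90 109 130 145 154 161 165 165
199 199 199 198 196 191 174 145 116  99  89  81  77  76  76  76  77  77  78  78  82  91 111 132 149 159 164 166 168 168
199 199 197 193 183 169 146 120 103  91  81  77  77  77  76  78  78  76  80  85  99 117 134 151 159 165 168 171 172 174
199 197 191 175 149 130 115 105  97  84  79  76  78  78  77  77  78  77  88 106 126 143 154 160 165 168 171 175 178 179
198 191 171 142 115 100  94  87  84  79  78  77  78  77  75  77  78  86 106 130 148 158 163 167 169 173 177 180 180 181
195 180 141 108  91  86  82  80  
[... 4878 characters left out ...]
 112 102  76  43  15  20  24  27  36  91 147 167 172 168 170
114 115 119 114 113 113 110  99  65  29  18  15  22  33  86 148 168 170 169 171
115 113 113 112 113 114 117 123 101  56  27  13  20  49 104 149 166 169 170 170
118 113 114 111 115 112 117 139 133  86  38  17  36  82 134 160 170 167 170 172
121 115 114 115 114 114 119 132 140 108  69  63  87 117 154 164 169 170 171 169
137 138 129 117 114 112 115 117 128 133 114 117 137 153 166 167 168 172 171 169
161 164 146 126 115 113 113 116 125 146 148 156 163 165 170 170 170 170 171 169
168 166 158 130 118 113 115 114 120 154 166 167 171 169 170 169 168 169 172 168
168 169 167 147 125 116 115 119 127 155 169 167 170 170 171 168 171 171 169 171
```

```bash
python3 - <<'E'
from h import *
import cv2
from scipy.optimize import minimize
k=8
D=[]
for n,C,(x0,x1,y0,y1),bg in(("side",S,(354,374,262,286),110),("top",T,(378,392,225,240),140)):
    g=cv2.imread(f"pics/{n}0.png")[y0:y1,x0:x1].max(2).astype(float)
    D.append((C,x0,y0,np.clip((bg-20-g)/(bg-55),0,1)))
def ren(C,x0,y0,m,p,z0):
    P=np.array([proj(C,T2(p,(x,y,z0+z))) for x in(-.052,-.006) for y in(-.007,.007) for z in(0,.044)])
    P=((P-[x0,y0]+.5)*k*16).astype(np.int32)
    im=np.zeros((m.shape[0]*k,m.shape[1]*k),np.float32)
    cv2.fillConvexPoly(im,cv2.convexHull(P),1.,shift=4)
    im=cv2.GaussianBlur(im,(0,0),.9*k); return cv2.resize(im,m.shape[::-1],interpolation=cv2.INTER_AREA)
for z0 in(.055,.056):
  for w in((1,1),(1,0),(0,1)):
    f=lambda q:sum(wi*((ren(C,x0,y0,m,[q[0]/100,q[1]/100,q[2]/10],z0)-m)**2).sum() for wi,(C,x0,y0,m) in zip(w,D))+.5*(q[2]/10-.40)**2/.03**2
    r=minimize(f,[55.2,-26.6,4.0],method="Nelder-Mead",options=dict(initial_simplex=[[55.2,-26.6,4],[56,-26.6,4],[55.2,-26,4],[55.2,-26.6,4.4]],maxiter=400))
    q=r.x/[100,100,10]; print(z0,w,"slide origin",q.round(4),np.degrees(q[2]),"grip",T2(q,(-.036,0,z0+.03)).round(4),r.fun)
E
```

```text
0.055 (1, 1) slide origin [ 0.5566 -0.2614  0.4521] 25.90133186913002 grip [ 0.5242 -0.2771  0.085 ] 23.455100848280516
0.055 (1, 0) slide origin [ 0.5583 -0.259   0.4529] 25.946770678878387 grip [ 0.5259 -0.2748  0.085 ] 18.28261841263324
0.055 (0, 1) slide origin [ 0.5573 -0.2648  0.3884] 22.25596362172565 grip [ 0.524  -0.2785  0.085 ] 2.1553935159220767
0.056 (1, 1) slide origin [ 0.5569 -0.2616  0.4437] 25.422173588527052 grip [ 0.5243 -0.2771  0.086 ] 22.594887993281038
0.056 (1, 0) slide origin [ 0.5575 -0.2599  0.4566] 26.160509982138326 grip [ 0.5252 -0.2758  0.086 ] 18.42986581003561
0.056 (0, 1) slide origin [ 0.5571 -0.2643  0.3915] 22.432099591024027 grip [ 0.5239 -0.2781  0.086 ] 2.182157461874231
```

```bash
cat >> h.py <<'E'
def pose(grip,yaw,lean,sgn):
    "TCP pose for grasp point grip, approach horizontal heading yaw, leaning back lean (rad)"
    xs=np.array([np.cos(yaw),np.sin(yaw),0]); ys=np.array([-xs[1],xs[0],0])
    a=np.sin(lean)*xs-np.cos(lean)*np.array([0,0,1]); z=sgn*ys
    R=np.column_stack([np.cross(a,z),a,z]); q=Ro.from_matrix(R).as_quat()
    return np.array(grip)+.019*a, q[[3,0,1,2]], a, xs
YAW=.41; GRIP=np.array([.524,-.2775,.085]); TRAY=np.array([.5468,.2901]); TYAW=.0886
E
python3 - <<'E'
from rig import *; from h import *
q0=read_eef_rot(); print(Ro.from_quat(np.r_[q0[1:],q0[0]]).as_matrix().round(2).tolist())
for lean in(32,38,43):
  for sg in(1,-1):
    p,q,a,xs=pose(GRIP,YAW,np.radians(lean),sg)
    for n,pp in(("grip",p),("pre",p-.13*a),("out",p-.11*xs),("up",p-.11*xs+[0,0,.1])):
        j=solve_ik(pp,q); print(lean,sg,n,None if j is None else np.round(j,2))
    for ty in(TYAW,.41,.7):
        c=np.array([*TRAY,.032])-.052*np.array([np.cos(ty),np.sin(ty),0])
        p,q,_,_=pose(c,ty,np.radians(lean),sg)
        j=solve_ik(p,q);k=solve_ik(p+[0,0,.12],q); print(lean,sg,"tray",ty,None if j is None else np.round(j,2),None if k is None else np.round(k,2))
E
```

```text
[[0.96, -0.0, 0.28], [-0.28, -0.0, 0.96], [-0.0, -1.0, -0.0]]
32 1 grip [-0.73  0.38 -0.59  0.34  0.5  -1.08]
32 1 pre [-0.86  0.23 -0.47  0.69  0.53 -1.23]
32 1 out [-0.95  0.35 -0.64  0.45  0.54 -1.32]
32 1 up [-0.95  0.23 -0.49  0.72  0.54 -1.32]
32 1 tray 0.0886 [ 0.68  0.37 -0.9  -0.18 -0.3   0.52] [ 0.68  0.16 -0.74  0.2  -0.3   0.52]
32 1 tray 0.41 [ 0.53  0.35 -0.98 -0.32 -0.06  0.1 ] [ 0.53  0.11 -0.81  0.09 -0.06  0.1 ]
32 1 tray 0.7 [ 0.38  0.36 -0.96 -0.28  0.17 -0.27] [ 0.38  0.12 -0.79  0.12  0.17 -0.27]
32 -1 grip [-0.73  0.38 -0.59  0.34  0.5   2.06]
32 -1 pre [-0.86  0.23 -0.47  0.69  0.53  1.92]
32 -1 out [-0.95  0.35 -0.64  0.45  0.54  1.82]
32 -1 up [-0.95  0.23 -0.49  0.72  0.54  1.82]
32 -1 tray 0.0886 [ 0.68  0.37 -0.9  -0.18 -0.3  -2.62] [ 0.68  0.16 -0.74  0.2  -0.3  -2.62]
32 -1 tray 0.41 [ 0.53  0.35 -0.98 -0.32 -0.06 -3.04] [ 0.53  0.11 -0.81  0.09 -0.06 -3.04]
32 -1 tray 0.7 [ 0.38  0.36 -0.96 -0.28  0.17  2.87] [ 0.38  0.12 -0.79  0.12  0.17  2.87]
38 1 grip [-0.78  0.4  -0.65  0.25  0.61 -1.1 ]
38 1 pre [-0.94  0.24 -0.53  0.63  0.64 -1.29]
38 1 out [-1
[... 1054 characters left out ...]
-0.43  0.51] [ 0.74  0.15 -0.92 -0.14 -0.43  0.51]
43 1 tray 0.41 [ 0.54  0.45 -1.19 -0.81 -0.09  0.1 ] [ 0.54  0.1  -1.02 -0.3  -0.09  0.1 ]
43 1 tray 0.7 [ 0.34  0.44 -1.16 -0.75  0.24 -0.27] [ 0.34  0.12 -0.99 -0.25  0.24 -0.27]
43 -1 grip [-0.82  0.41 -0.69  0.17  0.7   2.02]
43 -1 pre [-1.    0.26 -0.57  0.59  0.74  1.79]
43 -1 out [-1.04  0.4  -0.69  0.37  0.74  1.73]
43 -1 up [-1.04  0.26 -0.56  0.64  0.74  1.73]
43 -1 tray 0.0886 [ 0.74  0.44 -1.08 -0.58 -0.43 -2.63] [ 0.74  0.15 -0.92 -0.14 -0.43 -2.63]
43 -1 tray 0.41 [ 0.54  0.45 -1.19 -0.81 -0.09 -3.04] [ 0.54  0.1  -1.02 -0.3  -0.09 -3.04]
43 -1 tray 0.7 [ 0.34  0.44 -1.16 -0.75  0.24  2.87] [ 0.34  0.12 -0.99 -0.25  0.24  2.87]
```

```bash
cat >> h.py <<'E'
LEAN=np.radians(36)
E
python3 - <<'E'
from rig import *; from h import *; import cv2
p,q,a,xs=pose(GRIP,YAW,LEAN,1)
reach([.33,.12,.30],q); print(read_time(),read_joints())
set_gripper(.6,80)
reach([.33,-.30,.28],q)
move_linear(p-.06*a-.04*xs,q,speed=.15)
print(read_time(),read_ee_pos(),read_ft_force())
ims=[]
for n,(x,y) in(("side",(300,190)),("top",(320,160))):
    im=capture(n)["img"][:,:,::-1]; cv2.imwrite(f"pics/{n}1.png",im)
    ims.append(cv2.resize(im[y:y+130,x:x+100],None,fx=4,fy=4,interpolation=cv2.INTER_CUBIC))
cv2.imwrite("pics/m1.png",np.hstack(ims))
E
```

```text
1.6833 [ 0.27892711 -0.54642424 -0.81805669  0.6745481   0.07740392 -0.10632211]
5.2333 [ 0.46521867 -0.30326091  0.11876207] [-0.12459179 -0.21821637 -0.48956247]
```

View pics/m1.png

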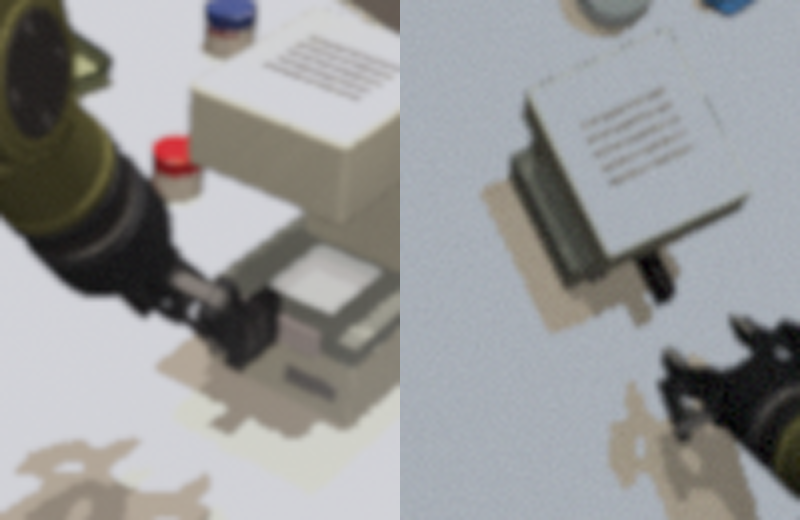

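```bash
python3 - <<'E'
from rig import *; from h import *
e=read_ee_pos(); p,q,a,xs=pose(GRIP,YAW,LEAN,1); ys=np.array([-xs[1],xs[0],0])
print("cmd",p-.06*a-.04*xs,"act",e,read_grip_width())
for b in(.0,.006):
  for y in(-.035,-.0255,0,.0255,.035):
    X=e-b*a+y*ys; print(b,y,"top crop",(proj(T,X)-[320,160])*4+[400,0],"side crop",(proj(S,X)-[300,190])*4)
print("fin top front mid",(proj(T,GRIP+[0,0,.014]-.016*xs)-[320,160])*4+[400,0],(proj(S,GRIP+[0,0,.014]-.016*xs)-[300,190])*4)
E
```

```text
cmd [ 0.46521329 -0.30305054  0.1181697 ] act [ 0.46517955 -0.30345659  0.11881854] 0.6020470561927272
0.0 -0.035 top crop [737.97809445 315.94044434] side crop [234.52713671 345.97715884]
0.0 -0.0255 top crop [727.31142547 321.1351602 ] side crop [221.83888326 339.9345722 ]
0.0 0 top crop [698.62549029 335.10533989] side crop [188.38100967 324.00077161]
0.0 0.0255 top crop [669.86009913 349.114215  ] side crop [155.77123088 308.4708632 ]
0.0 0.035 top crop [659.1231995 354.3431335] side crop [143.83283343 302.785384  ]
0.006 -0.035 top crop [741.1238848  318.63032584] side crop [231.39216955 342.36045538]
0.006 -0.0255 top crop [730.42299573 323.84388662] side crop [218.660902   336.30771957]
0.006 0 top crop [701.64484879 337.86483547] side crop [185.09233329 320.34845417]
0.006 0.0255 top crop [672.78672185 351.92475123] side crop [152.37847361 304.79553699]
0.006 0.035 top crop [662.01513895 357.17275463] side crop [140.40291223 299.10208118]
fin top front mid [666.30878551 286.91337011] [232.72090357 313.39225827]
```

The gripper is in front of the fin: the fingertips are at (670,355) and (735,322) in the right panel, where the projection puts them, and the fin tip is at (662,295). I'll move in and grip while watching the wrist force.

```bash
python3 - <<'E'
from rig import *; from h import *; import cv2
p,q,a,xs=pose(GRIP,YAW,LEAN,1); ys=np.array([-xs[1],xs[0],0])
move_linear(p-.012*a-.01*xs,q,speed=.1)
move_linear(p,q,speed=.05); f0=read_ft_force(); print(read_ee_pos()-p,f0)
for w in(.32,.26,.22):
    set_gripper(w,20); hold(.15); d=read_ft_force()-f0; print(w,read_grip_width(),"lat",(d@ys).round(2),"ax",(d@xs).round(2),d[2].round(2))
print(read_time())
E
```

```text
[ 1.94327784e-05  3.46565830e-04 -2.85747996e-04] [-0.12713154  0.05608422 -0.0073131 ]
0.32 0.3221848292714502 lat -0.05 ax -0.16 -0.16
0.26 0.26189224197243655 lat -0.54 ax -1.0 -0.37
0.22 0.21965142585558306 lat -0.55 ax -0.74 -0.32
7.975
```

```bash
python3 - <<'E'
from rig import *; from h import *; import cv2
p,q,a,xs=pose(GRIP,YAW,LEAN,1); ys=np.array([-xs[1],xs[0],0])
def rep(n): f=read_ft_force(); print(n,"t",read_time(),"w",round(read_grip_width(),3),"lat,ax,z",(f@ys).round(2),(f@xs).round(2),f[2].round(2),"tq",read_torque().round(2),flush=True)
set_gripper(0,60); hold(.2); rep("closed")
if abs(read_ft_force()@ys)<15:
    e=read_ee_pos()
    move_linear(e-.012*xs,speed=.04); rep("12mm")
    ims=[]
    for n,(x,y) in(("side",(300,190)),("top",(320,160))):
        im=capture(n)["img"][:,:,::-1]
        ims.append(cv2.resize(im[y:y+130,x:x+100],None,fx=4,fy=4,interpolation=cv2.INTER_CUBIC))
    cv2.imwrite("pics/m2.png",np.hstack(ims))
E
```

```text
closed t 8.3917 w 0.156 lat,ax,z -1.16 -0.92 0.1 tq [-0.54  0.37 -0.3 ]
12mm t 8.8417 w 0.154 lat,ax,z 0.19 -2.21 1.93 tq [-0.35  0.51 -0.04]
```

View pics/m2.png

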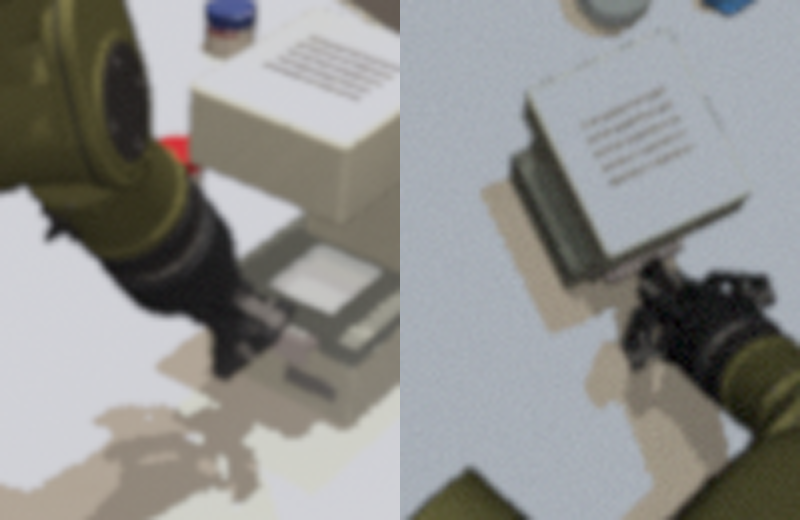

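The grip is good: the width reads 13 mm, which matches the fin. The flange at (640,268) in the right panel has come out from under the lamp. I'll keep drawing in steps and watch the forces.

```bash
python3 - <<'E'
from rig import *; from h import *; import cv2
p,q,a,xs=pose(GRIP,YAW,LEAN,1); ys=np.array([-xs[1],xs[0],0])
set_gripper(0,80)
for i in range(5):
    e=read_ee_pos(); move_linear(e-.021*xs,speed=.06)
    f=read_ft_force(); print(read_time(),round(read_grip_width(),3),"lat,ax,z",(f@ys).round(2),(f@xs).round(2),f[2].round(2),"tq",read_torque().round(2),"z",read_ee_pos()[2].round(4),flush=True)
    if np.linalg.norm(f)>18: print("stop");break
ims=[]
for n,(x,y) in(("side",(280,190)),("top",(340,160))):
    im=capture(n)["img"][:,:,::-1]
    ims.append(cv2.resize(im[y:y+130,x:x+100],None,fx=4,fy=4,interpolation=cv2.INTER_CUBIC))
cv2.imwrite("pics/m3.png",np.hstack(ims))
E
```

```text
9.6583 0.148 lat,ax,z 0.9 -2.01 1.44 tq [-0.21  0.49  0.07] z 0.0697
10.1667 0.153 lat,ax,z 1.73 -0.91 0.78 tq [-0.17  0.47  0.06] z 0.0696
10.675 0.155 lat,ax,z 0.3 -0.09 0.84 tq [-0.21  0.5   0.05] z 0.0696
11.1833 0.152 lat,ax,z 0.6 0.26 -2.27 tq [-0.32  0.72 -0.03] z 0.0695
11.6917 0.154 lat,ax,z 0.35 1.13 -2.14 tq [-0.32  0.76 -0.01] z 0.0696
```

View pics/m3.png

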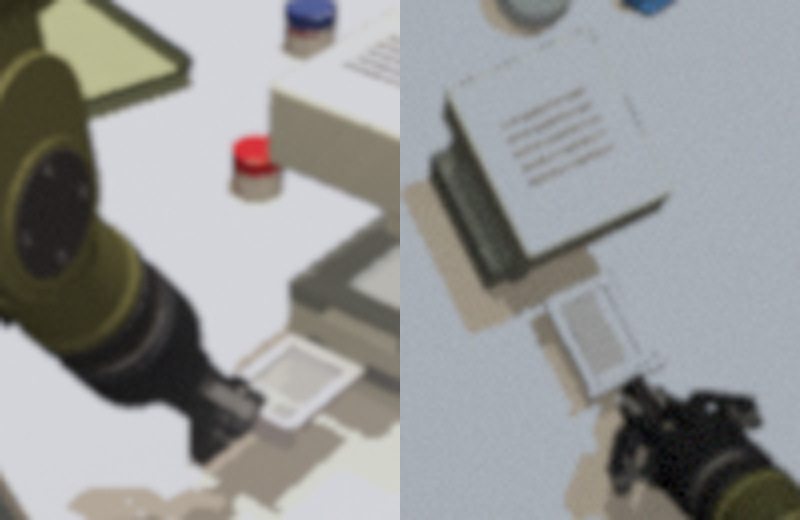

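The slide is out and level: the plate is at (595,335) in the right panel and hangs clear of the mouth. Next I'll carry it back, round and above the tray at constant orientation, keeping away from the lamp head.

```bash
python3 - <<'E'
from rig import *; from h import *; import cv2
p,q,a,xs=pose(GRIP,YAW,LEAN,1)
e=read_ee_pos(); move_linear([e[0]-.06,e[1]-.02,.12],q,speed=.12)
move_linear([.33,-.30,.25],q,speed=.2)
move_linear([.33,.10,.25],q,speed=.25)
c=np.array([*(TRAY+[.0,.0]),.032])-.052*xs; pt,_,_,_=pose(c,YAW,LEAN,1); print("target",pt)
move_linear([pt[0],pt[1],.12],q,speed=.2)
f=read_ft_force(); print(read_time(),read_grip_width(),f,read_torque(),read_ee_pos())
ims=[]
for n,(x,y) in(("side",(230,120)),("top",(150,160))):
    im=capture(n)["img"][:,:,::-1]
    ims.append(cv2.resize(im[y:y+130,x:x+130],None,fx=3,fy=3,interpolation=cv2.INTER_CUBIC))
cv2.imwrite("pics/m4.png",np.hstack(ims))
E
```

```text
target [0.50935205 0.27382395 0.01662868]
17.6583 0.15647803697330426 [ 0.05230051  0.24441333 -1.2099122 ] [-0.33903806  0.75391466  0.05430166] [0.50890259 0.2732979  0.12017112]
```

View pics/m4.png

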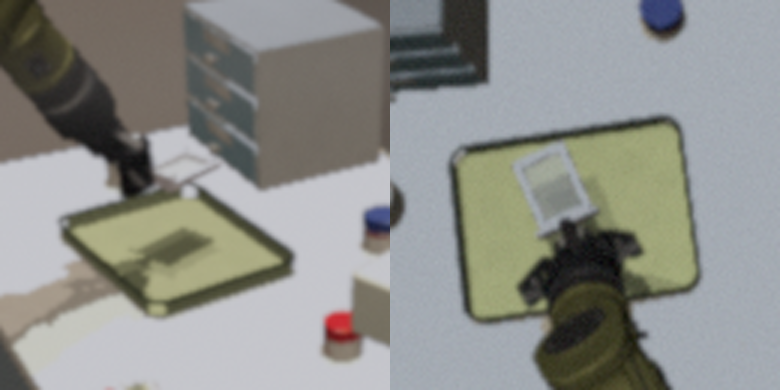

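The slide is held level over the tray: the plate is at (555,190) in the right panel and (185,170) in the left. Allowing for its height, it will land near the middle of the tray. I'll lower it and watch for contact.

```bash
python3 - <<'E'
from rig import *; from h import *
p,q,a,xs=pose(GRIP,YAW,LEAN,1)
e=read_ee_pos(); move_linear([e[0],e[1],.03],q,speed=.12); hold(.2)
f0=read_ft_force(); t0=read_torque(); z=.024
while z>=.010:
    move_linear([e[0],e[1],z],speed=.03); hold(.08); d=read_ft_force()-f0; m=read_torque()-t0
    print(round(z,4),read_ee_pos()[2].round(4),d.round(2),m.round(2),flush=True)
    if d[2]>2.5: break
    z-=.0015
print(read_time(),read_grip_width())
E
```

```text
0.024 0.0238 [ 0.07 -0.11  0.26] [0.05 0.   0.03]
0.0225 0.0225 [ 0.88 -1.04  0.49] [ 0.02 -0.   -0.  ]
0.021 0.0209 [ 0.74 -0.47 -1.17] [0.09 0.05 0.04]
0.0195 0.0194 [ 0.34  0.13 -0.34] [0.07 0.02 0.02]
0.018 0.0179 [ 1.47 -0.91 -0.46] [ 0.01  0.06 -0.01]
0.0165 0.0169 [-0.91 -1.86  3.19] [ 0.09 -0.16  0.02]
20.9583 0.150883963113224
```

```bash
python3 - <<'E'
from rig import *; from h import *; import cv2
p,q,a,xs=pose(GRIP,YAW,LEAN,1)
set_gripper(.25,20); hold(.2); set_gripper(.45); hold(.2)
e=read_ee_pos(); move_linear(e-.10*a,q,speed=.08)
move_linear([.33,.12,.30],q,speed=.2); hold(.3); print(read_time(),read_ft_force())
reach([.28,-.12,.30],q)
ims=[]
for n,(x,y) in(("side",(230,120)),("top",(150,160))):
    im=capture(n)["img"][:,:,::-1]; cv2.imwrite(f"pics/{n}5.png",im)
    ims.append(cv2.resize(im[y:y+130,x:x+130],None,fx=3,fy=3,interpolation=cv2.INTER_CUBIC))
cv2.imwrite("pics/m5.png",np.hstack(ims)); print(read_time())
a,b=cv2.imread("pics/top0.png"),cv2.imread("pics/top5.png")
for n,(u,v) in dict(timer=(302,280),red=(297,207),ljar=(142,226),bottle=(450,223),turq=(490,255)).items():
    print(n,cv2.absdiff(a,b)[v-14:v+14,u-14:u+14].mean())
E
```

```text
25.125 [0.2156331  0.91859117 0.32265483]
26.6833
timer 6.358418367346939
red 6.150085034013605
ljar 6.232993197278912
bottle 6.108418367346939
turq 5.744897959183674
```

View pics/m5.png

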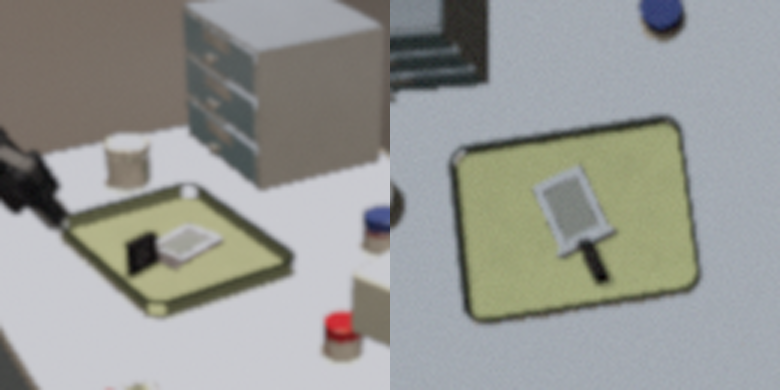

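The slide lies flat with the fin up near the middle of the tray: plate at (575,205), fin at (595,262). The gripper is clear and the bystanders show only uniform image noise. I'm handing in.

```bash
python3 -c "
from rig import *
job_done(); print(read_time())"
```

```text
the job is handed in; nothing more can be done
the job is handed in; nothing more can be done
```

The filter slide now lies flat, fin up, near the middle of the enamel tray, and the job is handed in at about 27 s of the 51 s allowed. I came at the fin leaning back 36° under the lamp head and drew the slide 117 mm straight out. I then carried it round at constant orientation and lowered it until it touched the tray floor.

**Last checks:**
- **Forces:** the wrist force readings stayed within a few N throughout, and the fingers read about 13 mm closed on the fin until release.
- **Final pictures:** the gripper was well clear of the slide. The timer, red-lidded small jar, lidded jar, bottle and turquoise look-alike showed no change beyond what looked like camera noise.
- **Disagreement:** the two cameras disagreed by about 3–4 mm on where the fin was and about 4° on its angle. I used values in between, and the low side force on closing showed that was close enough.

No check failed.

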